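Full blast on the plaster model

ROBOT

A 6-joint arm with a two-finger parallel gripper is mounted at the origin on a cart in front of the work surface, level with it; the furniture and walls round the work are solid. World frame = base frame: x ahead of the robot, y to its left, z up, the work surface at z = 0. Lengths are in m, angles in degrees, forces in N, time in s.
With the tool pointing down it reaches from about 0.4 to 0.825 m from the base axis. Payload 7 kg.
Tool frame: the origin (TCP) lies at the very end of the fingers, on their centre line; the grasp point (between the pads) lies r.grip_depth behind it (r.grip_depth is the distance from the TCP to the grasp point, in m); z points along the fingers, y is the direction in which the jaws open and shut (so a half turn about z gives the same grasp; the last joint's range is limited). The gripper opens to 88 mm and grips with 3 to 60 N. Pads are 19 mm wide; open, the fingers measure 130 mm over their backs; the gripper's body (78 mm by 193 mm) begins 47 mm behind the grasp point.
Start: joints at [82.168, 20.546, 0.682, 0, -70.136, -16.507], TCP at [0.278, 0.615, 0.227] pointing down, gripper open.
Joint ranges: [-176.03, 176.03], [-82.01, 121.73], [-58.28, 71.71], [-173.87, 95.51], [-174.79, -0.11], [-173.66, 173.66]. Speed limits (degrees/s): [136.94, 136.94, 172.46, 180, 180, 180].

INTERFACE

Orientations are given as [roll, pitch, yaw] about the fixed x, y, z axes, in that order (R = Rz(yaw) Ry(pitch) Rx(roll)).
In Python, from plant import r gives the robot as it stands. The module is installed in compiled form; this text tells all that it offers.
- The arm moves only by the tool step_arm, never from a script. Its argument "increments" is a list of rows, each a list of 3 entries, a list of its own where there are three numbers: the shift along the tool's x, y, z in m, then the turn, a rotation vector about the tool's x, y, z in rad, then the closure, from 0 (fully open) to 1 (shut). In form: [[[x, y, z], [wx, wy, wz], grip], ...]. A call has 1 to 10 rows; each row is the pose to reach, as a shift and turn from the pose commanded when the call began, along the tool's axes at that moment; what a row does not reach only later rows make up. A row lasts 1/10 s, in which the tool goes at most 50 mm and 8.59 degrees, less where a joint would pass 70% of its speed; a pose out of reach is approached as far as the arm can. A call with a gripper value outside its range is refused whole. The fingers move at their own pace and stop on an object; "force" is the grip in N (left out, the last holds). Time passes only in rows, so rows that repeat a pose let the fingers close. It gives the time, the measured TCP pose, the force and the opening at its end, in the units of the state.
- r.get_state(): the state, without advancing time (a new reading comes with each control period).
- r.capture(name): name is "side" or "top"; returns a dict with "color" (480x640x3 uint8, red, green, blue), "intrinsics" (3x3 intrinsics, pixels), "rvec" (rotation vector, rad) and "tvec" (3), from world to camera coordinates, as OpenCV has them. Camera axes: x right, y down, z forward; pixel columns grow to the right and rows downward; lengths in m; the calibration is good to about 2 mm. A picture is of the moment at which its call begins. There is no depth.
- r.close_job(): hands the job in, once; it reports no verdict.
The state is a dict: "time_s": time; "joints": joint angles; "qd": joint speeds; "joint_torque": joint torques, N m; "tcp_pos": TCP position; "eef_rot": TCP orientation; "contact_force": force on the tool from outside, world axes, zero at the start; "moment": the same for the moment, N m; "gripper_width": finger opening in m.
Only numpy, scipy, OpenCV 4.12 (cv2) and the standard library are available. Lean on these libraries where they do the work, as an engineer would, in place of code of your own. Each camera call takes 0.05 s, during which the arm holds its last target.

TASK

Two bench-mounted two-speed blow guns lie on their sides, one aimed at a plaster jaw model and one at a round casting ring. With the gun that is aimed at the plaster model, squeeze the trigger towards the handle, through the pressure point of the gentle first stage and right home into the full-blast second stage, keep it there for three seconds, then let the trigger spring back and move clear. Mind the lamp between the guns, leave the model where it stands, and do not work the trigger of the other gun.

Things in the scene. Friction and masses are not known exactly. Their poses are not given: they have to be found in the camera images.
- model_squeeze (a point): Point in the handle of the level-lying blow gun aimed at the plaster model, 45 mm above the bench: midway between handle back and fully squeezed trigger; centre evenly closing fingers here or up to 2 mm nearer the handle back. +x along the barrel to the nozzle, +z up. Handle: along y, 24 mm deep (x -18 to 6 mm), z -15 to 15 mm, fixed. Barrel 37 to 65 mm off at +y, inlet block 48 mm off at -y.
- model_trigger (a point): Centre of the front (+x) face of that gun's black trigger blade, 34 mm in +x of model_squeeze at rest. Blade 8 x 46 (y) x 34 mm high; 20 mm free below. Slides to -x, 14 mm to its stop: 7 mm first stage (1.5 to 3 N), pressure point (8 N), 7 mm second stage (8 to 11 N); springs back. Handle plus trigger: 52 mm wide at rest, 38 mm squeezed; 15 to 25 N of grip does it.
- ring_trigger (a point): The same point on the other, equal gun, aimed at a steel casting ring (tube 52 mm wide, 55 mm high). Not to be worked. One gun is left, one right of the robot's middle, either way round, pointing away from the robot within 15 degrees. Between them a tall gooseneck lamp hangs its low shade 0.43 m ahead of the base: cross from side to side with the hand drawn in to about 0.35 m from the base axis.
- model_center (a point): Centre, half-way up, of the loose plaster jaw model (67 x 66 x 28 mm, a horseshoe of teeth on top). It stands on the gun's 8 mm thick grey bench plate in front of the nozzle, about 185 mm in +x and 51 mm in +y from model_squeeze.

How it is judged (in metres and radians):
On the way:
1. the trigger of the gun aimed at the model is squeezed well into its second stage (at least 10 of its 14 mm) and kept there for 2 s (x of model_trigger in the frame of model_squeeze below 0.024 m), for 2 s.
At the end, for the whole second after the job is handed in: The squeezed trigger has sprung back to within 3 mm of its rest position, the plaster model stands within 15 mm of where it stood, and the other gun's trigger is out (within 3 mm of rest) (x of model_trigger in the frame of model_squeeze above 0.031 m and distance of model_center from where it was at the start of the episode below 0.015 m and distance of ring_trigger from where it was at the start of the episode below 0.003 m); the robot touches nothing.
It fails at once if the other gun's trigger is worked (by more than 4 mm) (distance of ring_trigger from where it was at the start of the episode above 0.004 m).
It fails at once if the plaster model is shifted by more than 15 mm or tipped (distance of model_center from where it was at the start of the episode above 0.015 m or angle between model_center's own z axis and vertical above 0.3 rad).
It also fails if it takes over 45 s, if anything falls off the work surface, if the arm or the gripper's body presses on something with over 40 N, if the wrist force passes 120 N, or if a joint passes its speed limit or range.

## Working session

There is one attempt and no reset: what is moved stays moved. The work goes in short steps, Python scripts to look and compute and a tool call to move; the robot and the scene stay as the last step left them, time stands still between calls to the robot, and variables do not carry over. Pictures are saved under pics/ and viewed, and the job is handed in when it is done.

Besides the shell and the picture viewer there is one more tool, called after ">>>" as name([rows], argument=value, ...), one row to a line, values as JSON. step_arm: Moves the arm, as the interface text tells. Its arguments: {"type":"object","properties":{"increments":{"type":"array","items":{"type":"array"}},"force":{"type":"number"}},"required":["increments"]}

```bash
mkdir -p pics
python3 - <<'E'
from plant import r
import cv2,numpy as np
print(r.get_state(), r.grip_depth)
for n in("side","top"):
    c=r.capture(n); cv2.imwrite(f"pics/{n}0.png",c["color"][:,:,::-1]); np.savez(f"{n}0.npz",**c)
    R=cv2.Rodrigues(c["rvec"])[0]; print(n,c["intrinsics"].tolist(),(-R.T@np.ravel(c["tvec"])).tolist(),R.tolist())
E
```

```text
{'time_s': 0.0, 'joints': array([ 8.21681737e+01,  2.05922386e+01,  6.32539472e-01, -2.04745944e-02,
       -7.01335163e+01, -1.65076140e+01]), 'qd': array([ 0.08858461,  0.04256472, -0.14454416, -0.05793404,  0.00907831,
       -0.03748024]), 'joint_torque': array([-5.10669415e-04, -5.82716596e+01,  2.93052578e+01,  6.99744388e+00,
        6.94673668e-03, -1.64726471e-04]), 'tcp_pos': array([0.27800905, 0.61455538, 0.22560311]), 'eef_rot': array([ 1.79905157e+02, -8.03530568e-03, -2.43464072e+01]), 'contact_force': array([0.1139922 , 0.42106295, 0.61215284]), 'moment': array([-0.05822773,  0.00734716, -0.05778369]), 'gripper_width': 0.08783814745983876} 0.0188
side [[446.19243050932914, 0.0, 317.8571312344406], [0.0, 446.19243050932914, 242.08103994104732], [0.0, 0.0, 1.0]] [0.18987871403279913, -1.0227140851931835, 0.6164164903225715] [[0.9508484428449073, -0.30965003109623135, 0.00202410017502469], [-0.13475268332121862, -0.4196552545940004, -0.8976253013531739], [0.27879912675104807, 0.8532328671199603, -0.4407547179431042]]
top [[494.1911844822626, 0.0, 302.88694128094124], [0.0, 494.1911844822626, 231.96045071924942], [0.0, 0.0, 1.0]] [0.3751639810501491, 0.02978087230571208, 1.36412220655448] [[-0.013921276650439518, -0.9999030170186008, -0.00039320925951472074], [-0.992611827201967, 0.013867165475833332, -0.12053821892013508], [0.12053198146215997, -0.0012877417309788142, -0.9927086093945392]]
```

View pics/side0.png

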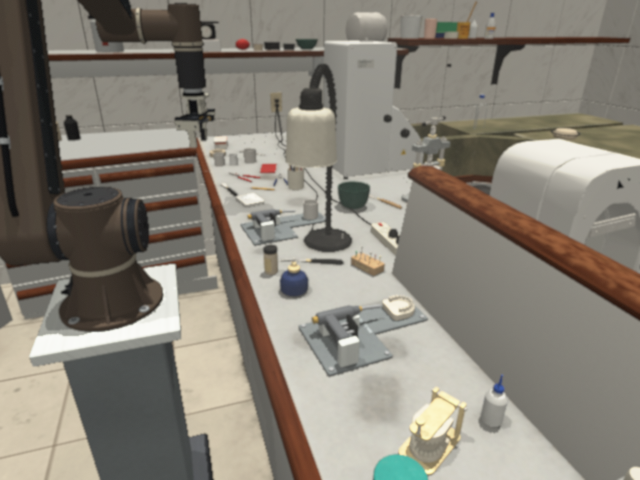

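View pics/top0.png

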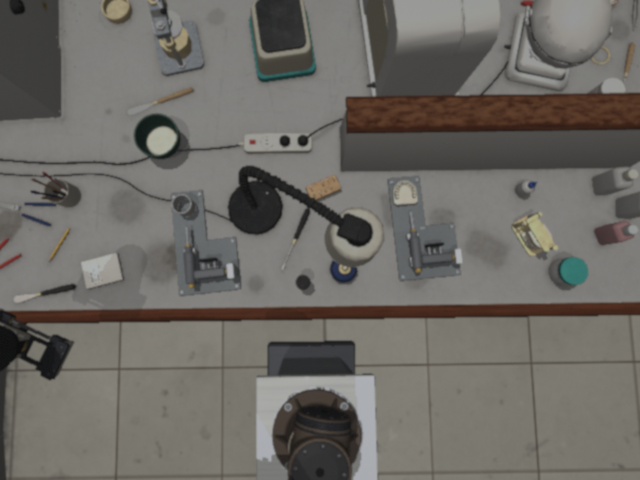

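The plaster model is at top (404,192) and side (400,307), so its gun is the right-hand one. The ring gun is on the left at top (205,262), and the lamp shade is at top (355,235). I'll zoom in on the model gun next.

Run:
```python
import cv2
a=cv2.imread("pics/top0.png")[165:290,375:475]; cv2.imwrite("pics/topz.png",cv2.resize(a,None,fx=4.8,fy=4.8,interpolation=cv2.INTER_CUBIC)[:600])
a=cv2.imread("pics/side0.png")[280:380,290:435]; cv2.imwrite("pics/sidez.png",cv2.resize(a,None,fx=5.5,fy=5.5,interpolation=cv2.INTER_CUBIC))
```

```text
(no output)
```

View pics/topz.png

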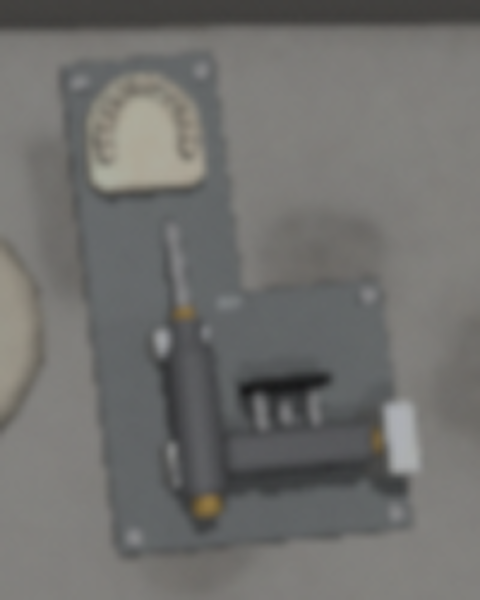

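View pics/sidez.png

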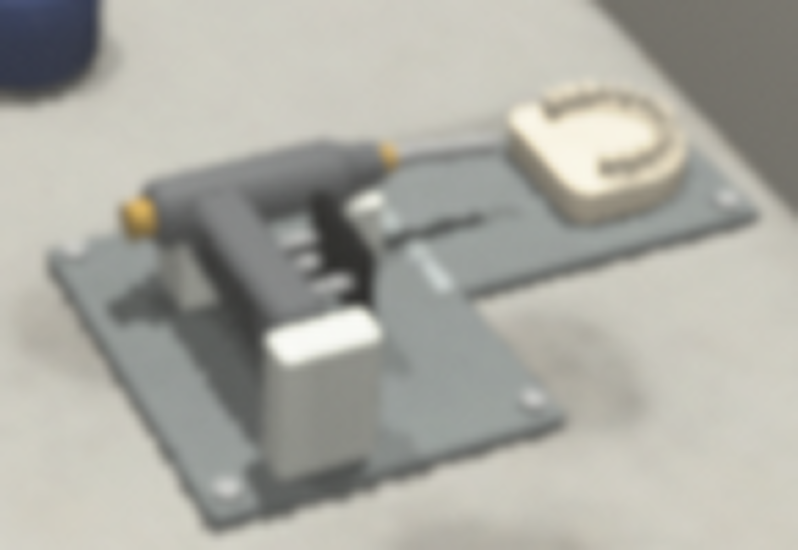

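```bash
cat > h.py <<'E'
import numpy as np,cv2
def cam(n):
    d=np.load(n+".npz"); R=cv2.Rodrigues(d["rvec"])[0]; return d["color"],d["intrinsics"],R,d["tvec"].ravel(),d
def ray(n,uv,z):
    _,K,R,t,_=cam(n); d=R.T@np.linalg.inv(K)@np.array([uv[0],uv[1],1.]); o=-R.T@t
    return o+d*(z-o[2])/d[2]
def proj(n,P):
    d=cam(n)[4]; return cv2.projectPoints(np.atleast_2d(P).astype(float),d["rvec"],d["tvec"],d["intrinsics"],None)[0][:,0]
E
python3 - <<'E'
from h import *
T=lambda u,v:((u+.5)/4.8-.5+375,(v+.5)/4.8-.5+165)
P=lambda u,v,z:ray("top0",T(u,v),z)
yaw=lambda a,b:np.degrees(np.arctan2(*(b-a)[[1,0]]))
b=[P(*q,.009) for q in[(80,82),(203,70),(370,295),(397,513),(133,537)]]
print(np.round(b,4)); print("yaw",yaw(b[4],b[0]),yaw(b[3],b[4])-90,yaw(b[3],b[2]),yaw(b[1],b[0])-90)
r_,f=P(207,505,.045),P(184,313,.045); print("barrel",r_,f,yaw(r_,f))
img=cam("top0")[0]
# blade mask
m=np.zeros(img.shape[:2],np.uint8); g=img.max(2); sub=g[235:250,420:447]; print(sub)
# ring-side colours: white cap
E
```

```text
[[ 0.6779 -0.2211  0.009 ]
 [ 0.684  -0.293   0.009 ]
 [ 0.5504 -0.3837  0.009 ]
 [ 0.4249 -0.3928  0.009 ]
 [ 0.4134 -0.2419  0.009 ]]
yaw 4.495160327784236 4.366836580843739 4.144264040822515 4.868228087462327
barrel [ 0.42949221 -0.27640784  0.045     ] [ 0.53701277 -0.26802317  0.045     ] 4.459013961827968
[[101 102 102 101 101 102 101 102 102 102 101 102 102 102 102 102 103 102
  102 101 102 102 102 103 103 103 103]
 [100 101 101 102 102 102 102 102 102 101 101 101 102 102 102 102 102 101
  101 102 102 102 102 102 103 102 103]
 [ 99 101 102 101 102 102 101 101 101 101 101 102 102 102 102 101 101 102
  102 102 102 102 103 102 102 102 102]
 [ 96 101 102 103 102 102 101 101 101 101 101 101 101 100 100  99  99 100
  101 100 101 102 102 102 102 102 102]
 [ 92 100 102 103 101 101 100 100 100 100 100  98  96  95  95  95  95  96
   95  95  96  99 101 101 101 102 103]
 [ 91 100 102 101 100  96  94  95  95  95  94  93  92  91  91  90  91  90
   90  90  92  96 100 100 101 102 102]
 [ 92  99 102 101  98  93  91  90  90  89  90  89  89  89  88  87  86  86
   86  85  86  92  95  97 101 102 1
[... 208 characters left out ...]
  49  64  87 100 103]
 [ 87  97  99  93  81  70  65  55  51  47  44  42  41  40  38  35  33  31
   31  33  32  35  45  64  88 100 102]
 [ 84  96 100  93  73  50  37  33  33  33  30  28  27  29  27  27  28  26
   31  41  49  57  71  84  95 101 102]
 [ 82  94  99  95  73  41  26  35  50  51  40  31  32  34  38  38  39  40
   47  66  82  87  92  98 101 102 103]
 [ 80  92  99  95  75  50  41  58  84  83  64  48  45  53  57  56  55  52
   61  88 107 105 101 102 103 103 103]
 [ 79  90  99  96  80  62  53  71 102 105  82  59  56  70  80  74  64  59
   67  98 114 107  99 100 101 100 101]
 [ 78  90  99  97  84  68  58  73 107 115  92  65  62  87 101  88  69  62
   70  98 115 103  92  93  96  96  96]]
```

Run:
```python
from h import *
T=lambda u,v:((u+.5)/4.8-.5+375,(v+.5)/4.8-.5+165)
y=np.radians(4.45); ex=np.array([np.cos(y),np.sin(y)]); ey=np.array([-ex[1],ex[0]])
f=ray("top0",(434,243.1),.062)[:2]; fr=ray("top0",(442.8,243),.062)[:2]
ba=ray("top0",T(195.5,409),.045)[:2]
print("front edge",f,"right edge",fr,"barrel",ba)
sx=f@ex-.034; sy=ba@ey-.051; print("s along ex",sx,"  y from barrel",sy,"from blade right edge",fr@ey+.023)
for uv in[(300,432),(300,468)]: print("handle top edge x", ray("top0",T(*uv),.06)[:2]@ex-sx)
# side view: blade front-face? handle front top edge and cap
S=lambda u,v:((u+.5)/5.5-.5+290,(v+.5)/5.5-.5+280)
for nm,uv,z in[("cap near top right",(380,330),.06),("blade near-top corner(front)",(376,262),.062),("brass front",(390,155),.045),("brass rear",(138,217),.045),("blade far-top",(313,192),.062)]:
    p=ray("side0",S(*uv),z)[:2]; print(nm,p,p@ex-sx,p@ey-sy)
s=sx*ex+sy*ey; print("squeeze",s)
for n,(x0,y0,k,w,h,o) in dict(top=(375,165,4.8,100,125,"a"),side=(290,280,5.5,145,100,"b")).items():
    img=cv2.resize(cv2.cvtColor(cam(n+"0")[0],cv2.COLOR_RGB2BGR)[y0:y0+h,x0:x0+w],None,fx=k,fy=k,interpolation=cv2.INTER_CUBIC)
    for (xa,xb,ya,yb,za,zb,c) in[(-.018,.006,-.048,.037,-.015,.015,(0,255,0)),(.026,.034,-.023,.023,-.017,.017,(0,0,255))]:
        C=[(X,Y,Z) for X in(xa,xb) for Y in(ya,yb) for Z in(za,zb)]
        W=np.array([[*(s+X*ex+Y*ey),.045+Z] for X,Y,Z in C]); q=((proj(n+"0",W)-[x0,y0]+.5)*k-.5).astype(int)
        for i in range(8):
            for j in range(i):
                if sum(a!=b for a,b in zip(C[i],C[j]))==1: cv2.line(img,tuple(map(int,q[i])),tuple(map(int,q[j])),c,1)
    cv2.imwrite(f"pics/{n}_ov.png",img)
```

```text
front edge [ 0.4987201  -0.31847604] right edge [ 0.49866073 -0.34177478] barrel [ 0.48298939 -0.27223602]
s along ex 0.4385064048633761   y from barrel -0.3598900511285293 from blade right edge -0.3564351070884686
handle top edge x 0.0030657908170312886
handle top edge x -0.016615255493084014
cap near top right [ 0.48380059 -0.3820084 ] 0.014196050411984296 -0.05850440244108118
blade near-top corner(front) [ 0.49662657 -0.34736974] 0.02967094797035752 -0.0249653181771744
brass front [ 0.53891782 -0.26258826] 0.07841281661902 0.05627924252571487
brass rear [ 0.42856499 -0.27146159] -0.03229581715900404 0.05599483276860173
blade far-top [ 0.49054753 -0.29910171] 0.027355301615012595 0.023628873159804664
squeeze [ 0.46510804 -0.32478182]
```

View pics/top_ov.png

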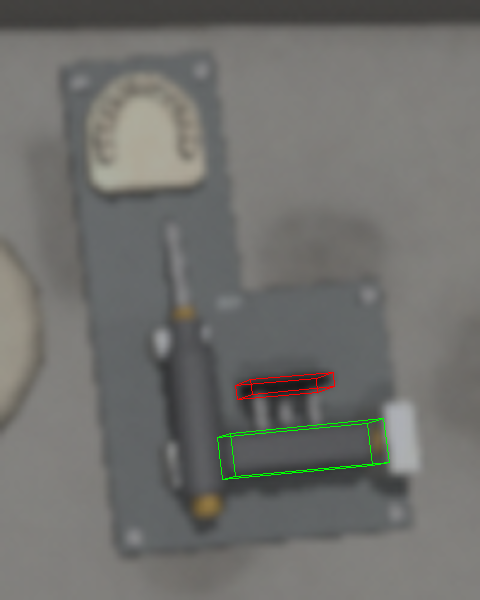

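View pics/side_ov.png

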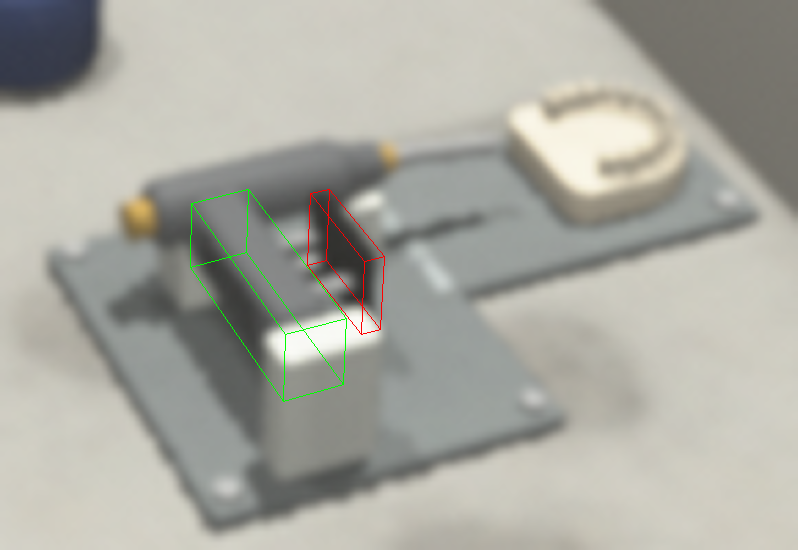

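The overlay matches the gun to about 2 mm. Yaw is about 4.45° and the squeeze point is about (0.463, -0.323). First I'll draw the hand in.

>>> step_arm([
  [[0,0.03,-0.002],[0,0,0],0],
  [[0,0.06,-0.004],[0,0,0],0],
  [[0,0.09,-0.006],[0,0,0],0],
  [[0,0.12,-0.008],[0,0,0],0],
  [[0,0.15,-0.01],[0,0,0],0],
  [[0,0.18,-0.012],[0,0,0],0],
  [[0,0.21,-0.014],[0,0,0],0],
  [[0,0.24,-0.016],[0,0,0],0],
  [[0,0.27,-0.018],[0,0,0],0],
  [[0,0.31,-0.02],[0,0,0],0],
], force=20)

```text
time_s: 1.1
tcp_pos: [0.1503, 0.3317, 0.2462]
eef_rot: [180.0, -0.0, -24.4]
contact_force: [-1.8, 0.4, 1.6]
gripper_width: 0.0879
```

```bash
python3 -c "
from plant import r
s=r.get_state();print(s['joints'].round(2),s['tcp_pos'].round(4),s['eef_rot'].round(2),s['contact_force'].round(1))"
```

```text
[ 97.41 -11.9  -32.51   0.   -69.43 -31.79] [0.1503 0.3317 0.2462] [ 1.7996e+02 -3.0000e-02 -2.4380e+01] [-1.8  0.4  1.6]
```

Run:
```python
from plant import r
import cv2,numpy as np
for n in("side","top"):
    c=r.capture(n); cv2.imwrite(f"pics/{n}1.png",c["color"][:,:,::-1])
```

```text
(no output)
```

View pics/side1.png

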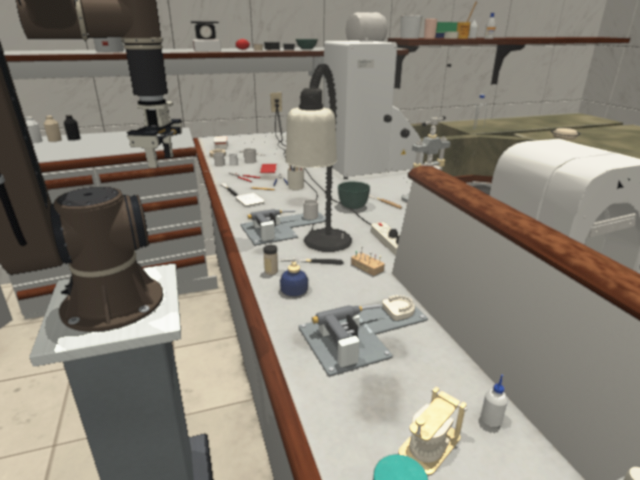

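View pics/top1.png

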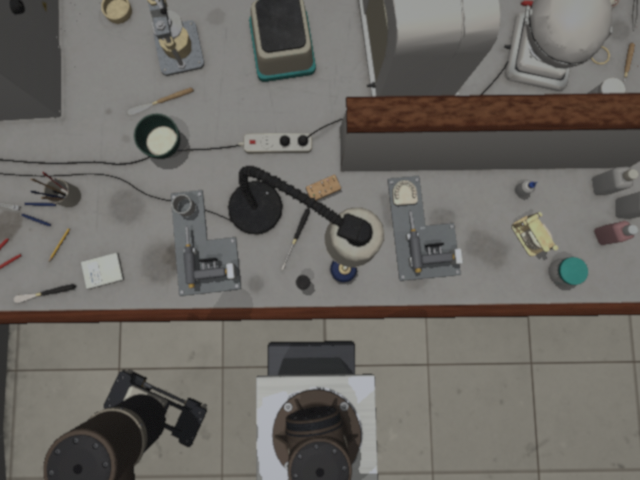

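Run:
```python
from h import *
# height of wrist cap in top view over TCP (.150,.332)
for z in(.3,.5,.6,.7,.8): print(z, proj("top0",[.150,.332,z]).round(0), proj("side0",[.150,.332,z]).round(0))
# triangulate lamp points: (top px, side px)
def tri(a,b):
    o=[];
    M=[];v=[]
    for n,u in(("top0",a),("side0",b)):
        _,K,R,t,_=cam(n); P=K@np.c_[R,t]; o.append(P)
    X=cv2.triangulatePoints(o[0],o[1],np.float64(a).reshape(2,1),np.float64(b).reshape(2,1)); return (X[:3]/X[3]).ravel()
print("shade top knob",tri((354,228),(311,93)))
print("shade rim centre",tri((354,237),(312,162)))
print("gooseneck apex", tri((300,195),(322,68)))
print("base",tri((256,206),(328,240)))
```

```text
0.3 [[159. 403.]] [[159. 145.]]
0.5 [[125. 429.]] [[147.  71.]]
0.6 [[101. 448.]] [[141.  30.]]
0.7 [[ 69. 473.]] [[134. -15.]]
0.8 [[ 26. 506.]] [[126. -63.]]
shade top knob [ 0.48774531 -0.06338429  0.48109857]
shade rim centre [ 0.48641119 -0.07816968  0.33327931]
gooseneck apex [0.54279297 0.03253433 0.52207454]
base [0.6119661  0.15796749 0.00876781]
```

Run:
```python
from h import *
import cv2
j1=np.radians(97.41); d=np.array([np.cos(j1),np.sin(j1)]); l=np.array([-d[1],d[0]])
t=np.array([.1503,.3317])
for k in(0,.1,.192,.25): print(k,[proj("side0",[*(t+k*l),z])[0].round(0).tolist() for z in(.6,.64,.68)], proj("top0",[*(t+k*l),.64]).round(0).tolist())
a=cv2.imread("pics/side1.png")[0:300,0:240]; cv2.imwrite("pics/side1z.png",cv2.resize(a,None,fx=2,fy=2,interpolation=cv2.INTER_CUBIC))
a=cv2.imread("pics/side0.png")[0:300,0:240]; cv2.imwrite("pics/side0z.png",cv2.resize(a,None,fx=2,fy=2,interpolation=cv2.INTER_CUBIC))
```

```text
0 [[141.0, 30.0], [138.0, 12.0], [135.0, -6.0]] [[90.0, 457.0]]
0.1 [[98.0, 30.0], [95.0, 12.0], [91.0, -7.0]] [[96.0, 532.0]]
0.192 [[57.0, 30.0], [53.0, 11.0], [48.0, -8.0]] [[102.0, 604.0]]
0.25 [[29.0, 30.0], [24.0, 11.0], [19.0, -9.0]] [[107.0, 651.0]]
```

View pics/side1z.png

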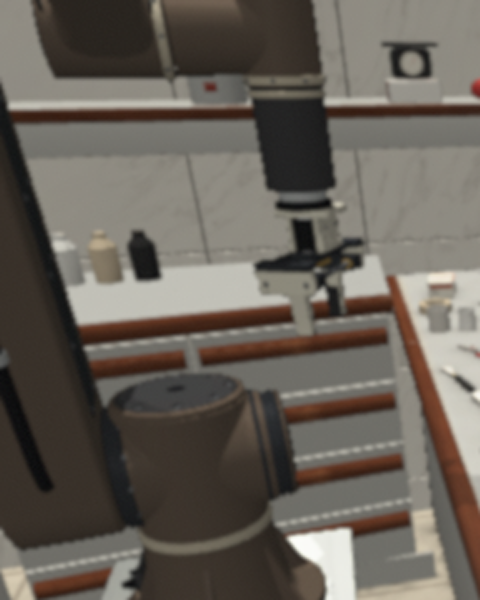

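View pics/side0z.png

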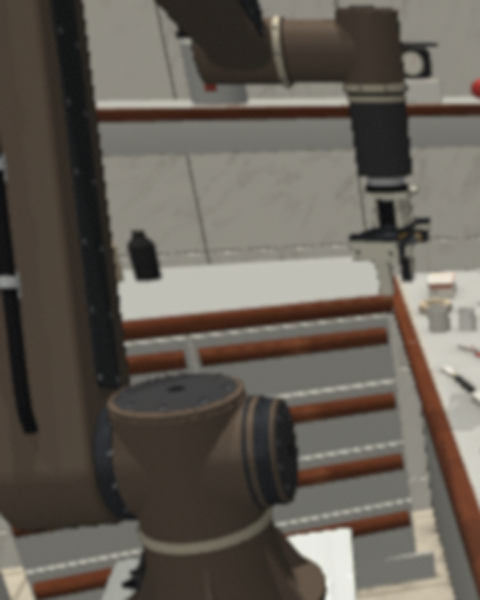

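Both views show a wide wrist. It sits about 0.19–0.24 m to the left of the tool column and about 0.39 m above the TCP. With the tool straight down at the gun, the wrist would hit the lamp shade (z 0.33–0.48). So I'll cross high and drawn in, then lean the hand right, about the jaw axis, before lowering.

>>> step_arm([
  [[0.0145,0.0077,-0.0085],[0,0,-0.0425],0],
  [[0.029,0.0154,-0.017],[0,0,-0.085],0],
  [[0.0435,0.0231,-0.0255],[0,0,-0.1275],0],
  [[0.058,0.0308,-0.034],[0,0,-0.17],0],
  [[0.0725,0.0385,-0.0425],[0,0,-0.2125],0],
  [[0.087,0.0462,-0.051],[0,0,-0.255],0],
  [[0.1015,0.0539,-0.0595],[0,0,-0.2975],0],
  [[0.116,0.0616,-0.068],[0,0,-0.34],0],
  [[0.1305,0.0693,-0.0765],[0,0,-0.3825],0],
  [[0.145,0.077,-0.085],[0,0,-0.425],0],
])

```text
time_s: 2.2
tcp_pos: [0.2512, 0.202, 0.3318]
eef_rot: [180.0, 0.0, 0.1]
contact_force: [0.4, -0.0, 0.0]
gripper_width: 0.0877
```

```bash
cat > st.py <<'E'
from plant import r
s=r.get_state();print(s['time_s'],s['joints'].round(2),s['tcp_pos'].round(4),s['eef_rot'].round(2),s['contact_force'].round(1),s['gripper_width'].round(4))
E
python3 st.py
```

```text
Traceback (most recent call last):
  File "st.py", line 2, in <module>
    s=r.get_state();print(s['time_s'],s['joints'].round(2),s['tcp_pos'].round(4),s['eef_rot'].round(2),s['contact_force'].round(1),s['gripper_width'].round(4))
                                                                                                                                   ^^^^^^^^^^^^^^^^^^^^^^^^
AttributeError: 'float' object has no attribute 'round'
```

>>> step_arm([
  [[0.01,0.032,0],[0,0,0],0],
  [[0.025,0.064,0],[0,0,0],0],
  [[0.035,0.096,0],[0,0,0],0],
  [[0.045,0.128,0],[0,0,0],0],
  [[0.055,0.16,0],[0,0,0],0],
  [[0.06,0.192,0],[0,0,0],0],
  [[0.06,0.224,0],[0,0,0],0],
  [[0.06,0.256,0],[0,0,0],0],
  [[0.055,0.288,0],[0,0,0],0],
  [[0.05,0.32,0],[0,0,0],0],
])

```text
time_s: 3.2
tcp_pos: [0.3005, -0.1187, 0.3315]
eef_rot: [-180.0, -0.0, 0.0]
contact_force: [0.3, -0.1, 0.3]
gripper_width: 0.0877
```

```bash
sed -i "s/,s\['gripper_width'\].round(4)/,round(s['gripper_width'],4)/" st.py; python3 st.py
python3 - <<'E'
from plant import r
import cv2
c=r.capture("side"); cv2.imwrite("pics/side2.png",c["color"][:,:,::-1])
E
```

```text
3.2 [ 1.486e+01 -1.944e+01 -2.644e+01 -1.000e-02 -8.298e+01  7.516e+01] [ 0.3005 -0.1187  0.3315] [-1.7999e+02 -1.0000e-02  1.0000e-02] [ 0.3 -0.1  0.3] 0.0877
```

View pics/side2.png

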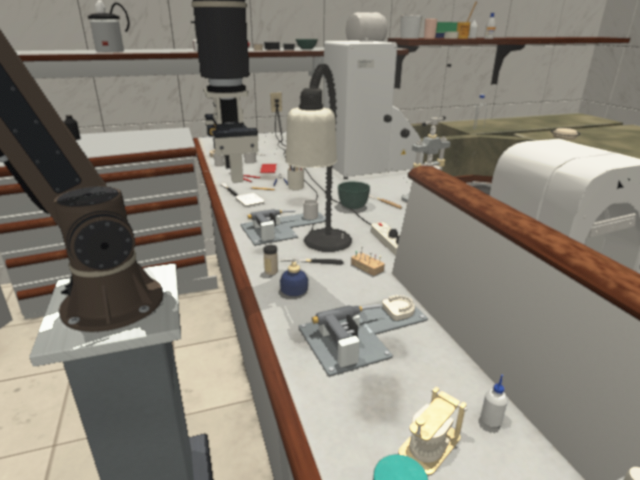

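Hand crossed clear of the shade (gripper at side (235,135), shade at (310,135)). Continuing to the right while yawing.

>>> step_arm([
  [[-0.006,0.022,0],[0,0,0.075],0],
  [[-0.012,0.044,0],[0,0,0.15],0],
  [[-0.018,0.066,0],[0,0,0.225],0],
  [[-0.024,0.088,0],[0,0,0.3],0],
  [[-0.03,0.11,0],[0,0,0.375],0],
  [[-0.036,0.132,0],[0,0,0.45],0],
  [[-0.042,0.154,0],[0,0,0.525],0],
  [[-0.048,0.176,0],[0,0,0.6],0],
  [[-0.054,0.198,0],[0,0,0.675],0],
  [[-0.06,0.22,0],[0,0,0.75],0],
])

```text
time_s: 4.25
tcp_pos: [0.2406, -0.3384, 0.3313]
eef_rot: [-180.0, 0.0, -43.1]
contact_force: [0.9, 0.1, 0.3]
gripper_width: 0.0877
```

>>> step_arm([
  [[0,0,0],[0,0,0.1],0],
  [[0,0,0],[0,0,0.2],0],
  [[0,0,0],[0,0,0.3],0],
  [[0,0,0],[0,0,0.4],0],
  [[0,0,0],[0,0,0.5],0],
  [[0,0,0],[0,0,0.6],0],
  [[0,0,0],[0,0,0.7],0],
  [[0,0,0],[0,0,0.743],0],
  [[0,0,0],[0,0,0.743],0],
])

```text
time_s: 5.15
tcp_pos: [0.241, -0.3374, 0.3313]
eef_rot: [180.0, 0.0, -85.6]
contact_force: [-0.9, 0.1, -0.1]
gripper_width: 0.0875
```

```bash
python3 st.py
```

```text
5.15 [-2.692e+01 -8.410e+00 -1.893e+01 -1.000e-02 -7.952e+01  3.135e+01] [ 0.241  -0.3374  0.3313] [ 1.7997e+02  2.0000e-02 -8.5570e+01] [-0.9  0.1 -0.1] 0.0875
```

Now lean the hand 22° to the right about the jaw axis.

>>> step_arm([
  [[0,0,0],[0,-0.064,0],0],
  [[0,0,0],[0,-0.128,0],0],
  [[0,0,0],[0,-0.192,0],0],
  [[0,0,0],[0,-0.256,0],0],
  [[0,0,0],[0,-0.32,0],0],
  [[0,0,0],[0,-0.384,0],0],
  [[0,0,0],[0,-0.384,0],0],
])

```text
time_s: 5.85
tcp_pos: [0.2411, -0.3382, 0.3299]
eef_rot: [179.9, 22.2, -85.6]
contact_force: [0.7, -0.1, -0.6]
gripper_width: 0.0871
```

```bash
python3 st.py
python3 - <<'E'
from plant import r
import cv2,numpy as np
from scipy.spatial.transform import Rotation as Rn
c=r.capture("side"); cv2.imwrite("pics/side3.png",c["color"][:,:,::-1])
R=Rn.from_euler("xyz",r.get_state()["eef_rot"],degrees=True).as_matrix(); print(R.round(3))
E
```

```text
5.85 [-42.35   5.68  -2.78 -15.11 -97.92  46.85] [ 0.2411 -0.3382  0.3299] [179.9   22.25 -85.59] [ 0.7 -0.1 -0.6] 0.0871
[[ 0.071 -0.997 -0.03 ]
 [-0.924 -0.077  0.375]
 [-0.376  0.001 -0.927]]
```

View pics/side3.png

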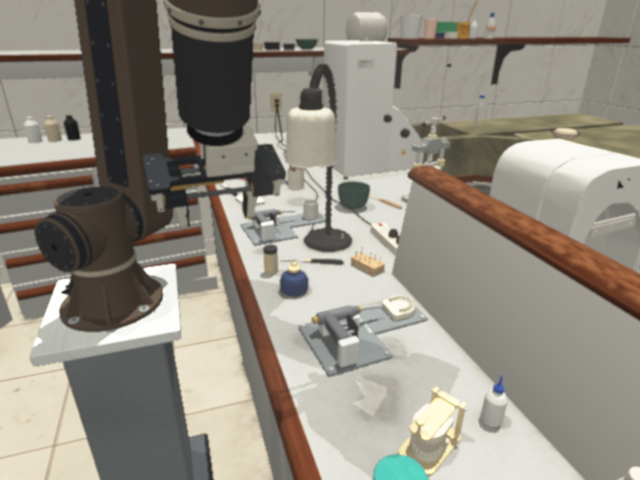

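>>> step_arm([
  [[0.006,-0.022,0.017],[0,0,0],0],
  [[0.012,-0.044,0.034],[0,0,0],0],
  [[0.018,-0.066,0.051],[0,0,0],0],
  [[0.024,-0.088,0.068],[0,0,0],0],
  [[0.03,-0.11,0.085],[0,0,0],0],
  [[0.038,-0.132,0.102],[0,0,0],0],
  [[0.044,-0.154,0.119],[0,0,0],0],
  [[0.05,-0.176,0.136],[0,0,0],0],
  [[0.056,-0.2,0.153],[0,0,0],0],
  [[0.062,-0.222,0.169],[0,0,0],0],
])

```text
time_s: 6.9
tcp_pos: [0.463, -0.3138, 0.1515]
eef_rot: [-179.9, 21.9, -85.4]
contact_force: [0.4, 0.3, 0.2]
gripper_width: 0.0872
```

```bash
python3 st.py
python3 - <<'E'
from plant import r
import cv2,numpy as np
for n in("side","top"):
  c=r.capture(n); cv2.imwrite(f"pics/{n}4.png",c["color"][:,:,::-1])
E
```

```text
6.9 [-27.74  23.04  -1.68 -18.83 -77.99  38.33] [ 0.463  -0.3138  0.1515] [-179.92   21.88  -85.41] [0.4 0.3 0.2] 0.0872
```

View pics/side4.png

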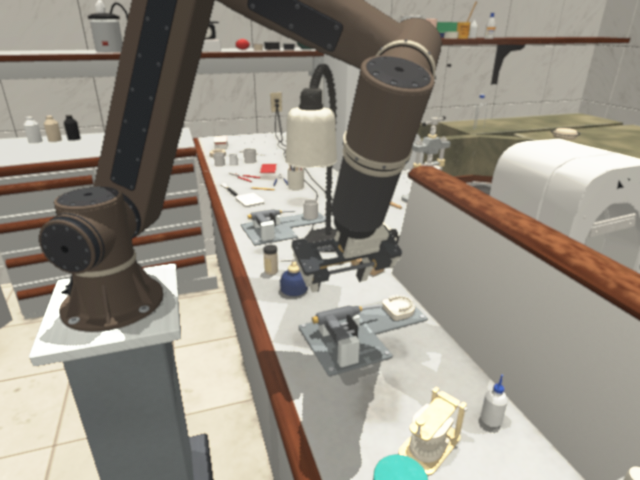

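View pics/top4.png

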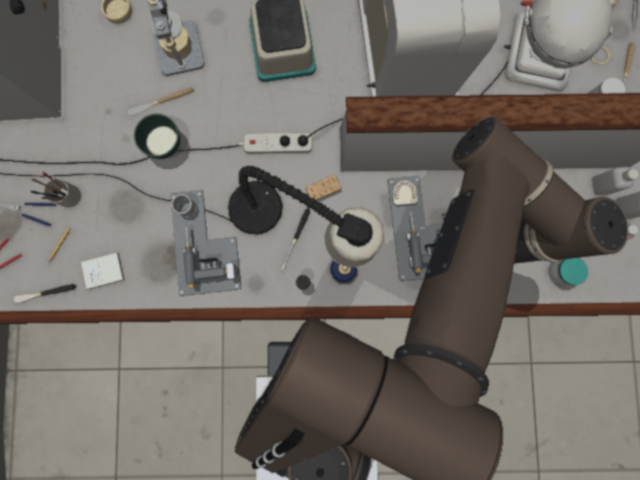

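Hand is leaning right, well clear of the lamp: gripper at side (345,255), forearm right of the shade.

```bash
cat > go.py <<'E'
import sys,numpy as np
from plant import r
from scipy.spatial.transform import Rotation as Rn
s=r.get_state();R=Rn.from_euler("xyz",s["eef_rot"],degrees=True).as_matrix()
y=np.radians(4.45);ex=np.array([np.cos(y),np.sin(y),0]);ey=np.array([-ex[1],ex[0],0])
S=np.array([.4634,-.3227,.045])
g=s["tcp_pos"]-.0188*R[:,2]
print("grasp pt in gun frame",((g-S)@ex).round(4),((g-S)@ey).round(4),(g-S)[2].round(4),"euler",s["eef_rot"].round(2),"F",s["contact_force"].round(1),"w",round(s["gripper_width"],4),"t",s["time_s"])
t=np.array(list(map(float,sys.argv[1:4]))); W=S+t[0]*ex+t[1]*ey+[0,0,t[2]]
print("shift",(R.T@(W-g)).round(4))
E
python3 go.py .008 0 .001
```

```text
grasp pt in gun frame 0.0004 0.003 0.1218 euler [179.89  22.05 -85.42] F [-0.1  0.5 -0.7] w 0.0877 t 7.0
shift [ 0.0481 -0.0078  0.1108]
```

>>> step_arm([
  [[0.002,-0.008,0.005],[0,0,0],0],
  [[0.007,-0.008,0.016],[0,0,0],0],
  [[0.012,-0.008,0.028],[0,0,0],0],
  [[0.017,-0.008,0.039],[0,0,0],0],
  [[0.022,-0.008,0.05],[0,0,0],0],
  [[0.022,-0.008,0.05],[0,0,0],0],
])

```text
time_s: 7.6
tcp_pos: [0.4686, -0.3148, 0.0949]
eef_rot: [179.8, 22.1, -85.6]
contact_force: [0.2, -0.0, -0.0]
gripper_width: 0.0877
```

```bash
python3 go.py .008 0 .001
python3 - <<'E'
from plant import r
import cv2,numpy as np
c=r.capture("side"); cv2.imwrite("pics/side5.png",cv2.resize(c["color"][210:380,270:470,::-1],None,fx=3.5,fy=3.5,interpolation=cv2.INTER_CUBIC))
E
```

```text
grasp pt in gun frame 0.0059 0.0004 0.0673 euler [179.83  22.13 -85.64] F [ 0.2 -0.  -0. ] w 0.0877 t 7.6
shift [ 0.0253 -0.0023  0.0612]
```

View pics/side5.png

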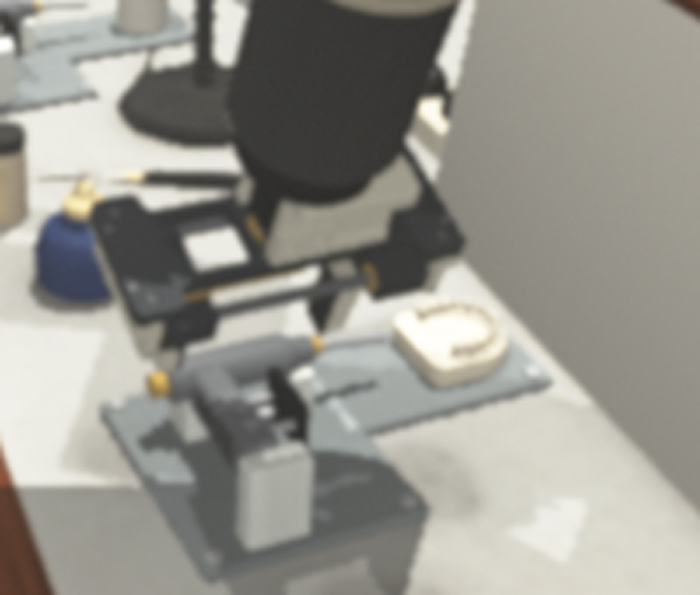

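The open fingers, at zoom (170,345) and (330,320), straddle the handle and trigger. The plaster model at (450,340) is clear, so I'll go on down.

>>> step_arm([
  [[0.004,-0.002,0.01],[0,0,0],0],
  [[0.008,-0.002,0.02],[0,0,0],0],
  [[0.0125,-0.002,0.03],[0,0,0],0],
  [[0.0165,-0.002,0.04],[0,0,0],0],
  [[0.021,-0.002,0.051],[0,0,0],0],
  [[0.0255,-0.002,0.061],[0,0,0],0],
  [[0.0255,-0.002,0.061],[0,0,0],0],
])

```text
time_s: 8.35
tcp_pos: [0.471, -0.3153, 0.0289]
eef_rot: [179.8, 22.1, -85.6]
contact_force: [-0.3, -0.5, 0.5]
gripper_width: 0.0874
```

```bash
python3 go.py -0.001 0 .001
python3 - <<'E'
from plant import r
import cv2,numpy as np
c=r.capture("side"); cv2.imwrite("pics/side6.png",cv2.resize(c["color"][230:380,270:440,::-1],None,fx=4,fy=4,interpolation=cv2.INTER_CUBIC))
E
```

```text
grasp pt in gun frame 0.0082 -0.0003 0.0013 euler [179.84  22.11 -85.61] F [-0.3 -0.5  0.5] w 0.0874 t 8.35
shift [-0.0002  0.0092  0.0004]
```

View pics/side6.png

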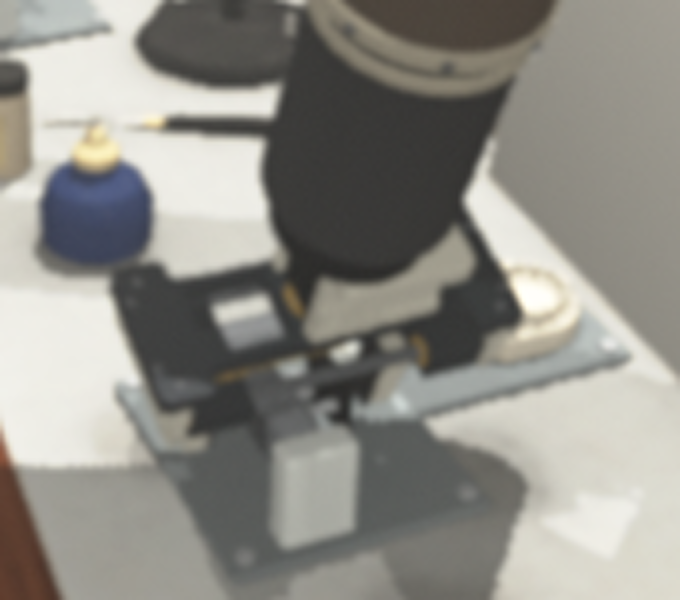

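Fingers are in place around the handle and trigger, with no contact force. Now centre on the handle and squeeze.

>>> step_arm([
  [[0,0.005,0],[0,0,0],0],
  [[0,0.009,0],[0,0,0],0.2],
  [[0,0.009,0],[0,0,0],0.35],
  [[0,0.009,0],[0,0,0],0.42],
  [[0,0.009,0],[0,0,0],0.5],
  [[0,0.009,0],[0,0,0],0.56],
  [[0,0.009,0],[0,0,0],0.62],
  [[0,0.009,0],[0,0,0],0.7],
  [[0,0.009,0],[0,0,0],0.7],
  [[0,0.009,0],[0,0,0],0.7],
], force=22)

```text
time_s: 9.4
tcp_pos: [0.465, -0.3169, 0.0314]
eef_rot: [-179.8, 21.9, -85.5]
contact_force: [7.2, 1.8, 1.4]
gripper_width: 0.0373
```

```bash
python3 go.py -0.001 0 .001
```

```text
grasp pt in gun frame 0.002 -0.0013 0.0039 euler [-179.8    21.91  -85.46] F [7.2 1.8 1.4] w 0.0373 t 9.4
shift [-0.0002  0.003   0.0032]
```

>>> step_arm([
  [[0,0,0],[0,0,0],0.7],
  [[0,0,0],[0,0,0],0.7],
  [[0,0,0],[0,0,0],0.7],
  [[0,0,0],[0,0,0],0.7],
  [[0,0,0],[0,0,0],0.7],
  [[0,0,0],[0,0,0],0.7],
  [[0,0,0],[0,0,0],0.7],
  [[0,0,0],[0,0,0],0.7],
  [[0,0,0],[0,0,0],0.7],
  [[0,0,0],[0,0,0],0.7],
])

```text
time_s: 10.4
tcp_pos: [0.465, -0.3169, 0.0314]
eef_rot: [-179.8, 21.9, -85.5]
contact_force: [6.5, 1.2, 1.3]
gripper_width: 0.0375
```

```bash
python3 go.py -0.001 0 .001
python3 - <<'E'
from plant import r
import cv2,numpy as np
c=r.capture("side"); cv2.imwrite("pics/side7.png",cv2.resize(c["color"][230:380,270:440,::-1],None,fx=4,fy=4,interpolation=cv2.INTER_CUBIC))
E
```

```text
grasp pt in gun frame 0.002 -0.0013 0.0039 euler [-179.8    21.92  -85.46] F [6.5 1.2 1.3] w 0.0375 t 10.4
shift [-0.0002  0.003   0.0031]
```

View pics/side7.png

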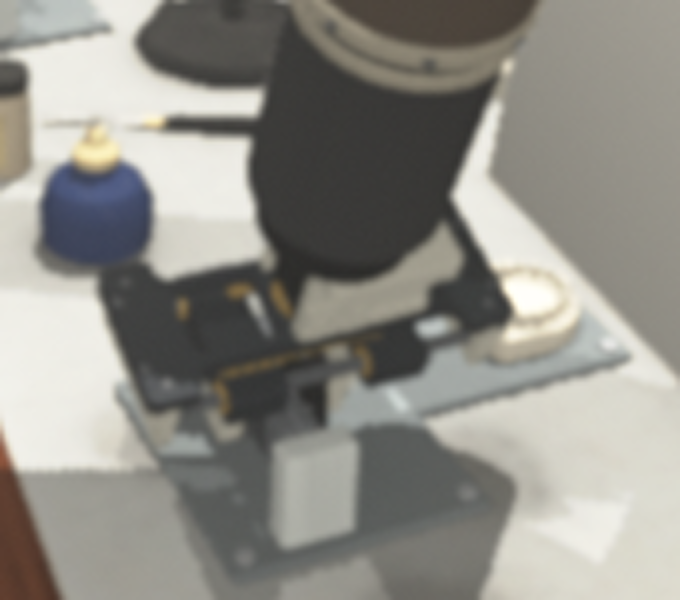

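The fingers are shut on handle and trigger at 37.5 mm, which is fully home. Holding.

>>> step_arm([
  [[0,0,0],[0,0,0],0.7],
  [[0,0,0],[0,0,0],0.7],
  [[0,0,0],[0,0,0],0.7],
  [[0,0,0],[0,0,0],0.7],
  [[0,0,0],[0,0,0],0.7],
  [[0,0,0],[0,0,0],0.7],
  [[0,0,0],[0,0,0],0.7],
  [[0,0,0],[0,0,0],0.7],
  [[0,0,0],[0,0,0],0.7],
  [[0,0,0],[0,0,0],0.7],
])

```text
time_s: 11.45
tcp_pos: [0.465, -0.3169, 0.0314]
eef_rot: [-179.8, 21.9, -85.5]
contact_force: [7.2, 0.4, 0.7]
gripper_width: 0.0375
```

>>> step_arm([
  [[0,0,0],[0,0,0],0.7],
  [[0,0,0],[0,0,0],0.7],
  [[0,0,0],[0,0,0],0.7],
  [[0,0,0],[0,0,0],0.7],
  [[0,0,0],[0,0,0],0.7],
  [[0,0,0],[0,0,0],0.7],
  [[0,0,0],[0,0,0],0.7],
  [[0,0,0],[0,0,0],0.7],
  [[0,0,0],[0,0,0],0.7],
  [[0,0,0],[0,0,0],0.7],
])

```text
time_s: 12.45
tcp_pos: [0.4651, -0.3169, 0.0314]
eef_rot: [-179.8, 21.9, -85.5]
contact_force: [6.5, 1.5, 2.0]
gripper_width: 0.0376
```

>>> step_arm([
  [[0,0,0],[0,0,0],0.6],
  [[0,0,0],[0,0,0],0.5],
  [[0,0,0],[0,0,0],0.4],
  [[0,0,0],[0,0,0],0.3],
  [[0,0,0],[0,0,0],0.15],
  [[0,0,0],[0,0,0],0],
  [[0,-0.003,0],[0,0,0],0],
  [[0,-0.006,0],[0,0,0],0],
  [[0,-0.009,0],[0,0,0],0],
  [[0,-0.009,0],[0,0,0],0],
])

```text
time_s: 13.45
tcp_pos: [0.4721, -0.3158, 0.0307]
eef_rot: [180.0, 22.0, -85.5]
contact_force: [0.4, 0.4, 0.0]
gripper_width: 0.0873
```

```bash
python3 go.py .008 0 .121
```

```text
grasp pt in gun frame 0.0092 -0.0009 0.0031 euler [179.97  22.02 -85.53] F [0.4 0.4 0. ] w 0.0873 t 13.45
shift [-0.045   0.0012 -0.109 ]
```

Released. Now straight up, then look.

>>> step_arm([
  [[-0.0045,0,-0.011],[0,0,0],0],
  [[-0.009,0,-0.022],[0,0,0],0],
  [[-0.0135,0,-0.033],[0,0,0],0],
  [[-0.018,0,-0.044],[0,0,0],0],
  [[-0.0225,0,-0.055],[0,0,0],0],
  [[-0.027,0,-0.066],[0,0,0],0],
  [[-0.0315,0,-0.077],[0,0,0],0],
  [[-0.036,0,-0.088],[0,0,0],0],
  [[-0.0405,0,-0.098],[0,0,0],0],
  [[-0.045,0,-0.109],[0,0,0],0],
])

```text
time_s: 14.45
tcp_pos: [0.4718, -0.3149, 0.1497]
eef_rot: [180.0, 22.0, -85.5]
contact_force: [-0.0, -0.1, -0.3]
gripper_width: 0.0873
```

>>> step_arm([
  [[-0.01,0.022,-0.01],[0,0,0],0],
  [[-0.02,0.044,-0.02],[0,0,0],0],
  [[-0.03,0.066,-0.03],[0,0,0],0],
  [[-0.04,0.088,-0.04],[0,0,0],0],
  [[-0.045,0.11,-0.06],[0,0,0],0],
  [[-0.05,0.132,-0.08],[0,0,0],0],
  [[-0.055,0.154,-0.1],[0,0,0],0],
  [[-0.06,0.176,-0.12],[0,0,0],0],
  [[-0.06,0.176,-0.12],[0,0,0],0],
  [[-0.06,0.176,-0.12],[0,0,0],0],
])

```text
time_s: 15.45
tcp_pos: [0.2955, -0.3182, 0.2833]
eef_rot: [-179.9, 22.0, -85.6]
contact_force: [0.1, -0.1, -0.3]
gripper_width: 0.0875
```

```bash
python3 st.py
python3 - <<'E'
from plant import r
import cv2,numpy as np
for n in("side","top"):
  c=r.capture(n); np.savez(f"{n}9.npz",**c)
  im=c["color"][:,:,::-1]
  a=im[280:380,290:435] if n=="side" else im[165:290,375:475]
  o=np.load(f"{n}0.npz")["color"][:,:,::-1]; o=o[280:380,290:435] if n=="side" else o[165:290,375:475]
  cv2.imwrite(f"pics/{n}9.png",cv2.resize(np.hstack([o,a]),None,fx=2.7 if n=="side" else 4,fy=2.7 if n=="side" else 4,interpolation=cv2.INTER_CUBIC))
E
```

```text
15.45 [-36.84   7.83  -5.68 -16.38 -91.26  43.04] [ 0.2955 -0.3182  0.2833] [-179.92   21.95  -85.56] [ 0.1 -0.1 -0.3] 0.0875
```

View pics/side9.png

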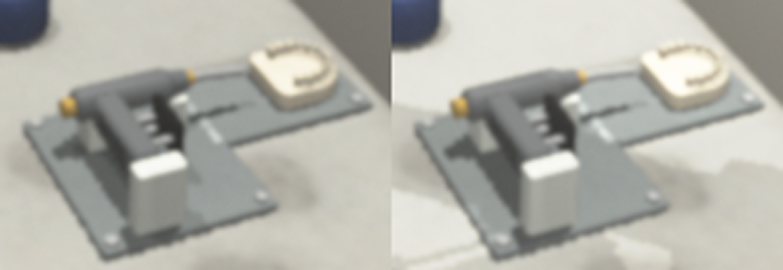

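View pics/top9.png

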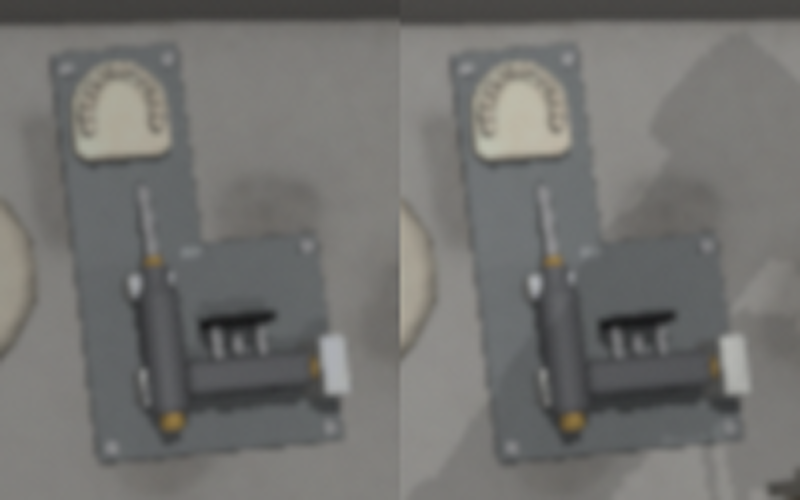

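Before (left) and after (right) match: the blade is back at top (237,320)/(637,320), the model is unmoved, and the robot is clear. Handing in.

```bash
python3 -c "
from plant import r
print(r.close_job())"
```

```text
the job is handed in; nothing more can be done
None
```

I squeezed the trigger of the gun aimed at the plaster model, the one right of the robot's middle, fully home. I held it there for about 3 s, let it spring back and drew the hand clear. The job was handed in at about 15.5 s; no verdict was reported.

- **Route:** I crossed high with the hand drawn in. I then leaned the hand 22° to the right about the jaw axis, because with the tool straight down the wide wrist would have hit the lamp shade.
- **Squeeze:** the finger opening stayed at 37.3–37.6 mm (38 mm is fully squeezed), with about 7 N of force at the wrist. The trigger's travel was judged from that opening and a side view, not measured directly.
- **End state:** before-and-after pictures from both cameras match by eye. The trigger blade is back out, the plaster model has not moved, and the contact force is about 0. The arm never came near the other gun's trigger, but I did not re-measure it at the end.
- **Disagreement:** the two camera views differed by 2–3 mm on the gun's position, so I took a value in between. The fingers settled about 3 mm further from the handle back than I had commanded, and about 3 mm higher.

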